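# Vent the vacuum dock and unscrew the coffee jar's lid

### The job

Open the empty coffee jar on the desk's vacuum dock so that I can refill it: first push the yellow vent lever over, away from you, to its stop and let it spring back, then unscrew the tight red lid anticlockwise until it comes free, while the jar stays braced in the dock's square well. Lift the lid clear and finish while still holding it level just above the jar's mouth, a finger's width or two up; do not put it down, do not pull the jar out of the dock, and leave the other things on the desk where they are.

Things in the scene. Friction and masses are not known exactly. Their poses are not given: they have to be found in the camera images.
- dock: Fixed grey vacuum dock, 150 (x) x 270 (y) x 45 mm high. Origin: centre of its underside on the desk; x points away from its front (roughly away from the robot, yaw within 0.4 rad), y left, z up. A square well, 80 x 80 mm, 35 mm deep, floor 10 mm above the desk, is centred at x = 0, y = -55 mm and holds the jar; the vent lever stands at y = +85 mm.
- vent (a joint): Angle of the yellow vent lever in rad: 0 at rest, 0.8 at its stop. Its pivot runs along the dock's y at x = 0, y = +85 mm, 57 mm above the desk. At 0 it leans 0.4 rad from upright to the dock's -x (the robot), at 0.8 it leans 0.4 rad to +x. A spring brings it back: about 0.18 N m at rest, 0.46 N m at the stop (7 N if pushed 65 mm from the pivot).
- vent_tip (a point): Tip of the yellow vent lever, 85 mm from its pivot, in the middle of the flat paddle, which is 36 mm wide along the dock's y, 10 mm thick and reaches down to 5 mm from the pivot. It is pushed with closed fingers on its -x face.
- jar: White ceramic jar, 0.4 to 0.9 kg, loose in the well with 2 mm of play on each side; square body 76 x 76 x 85 mm high, then a round neck of 42 mm diameter up to the rim, 110 mm above its origin. Origin at the centre of its underside, z up. Two lugs on the neck hold the lid down; the square well keeps the jar from turning.
- jar_rim (a point): Centre of the jar's mouth, at rim height, 110 mm above the jar's underside.
- lid: Red round lid, 62 mm diameter, 24 mm high, about 90 g; its skirt can be gripped from above at any yaw. Origin: centre of the skirt's lower edge, z up, x along the white stripe on top. Screwed tight, the origin is 93 mm above the jar's underside (17 mm below the rim), with 8 mm free under the skirt, and its x is within 0.1 rad of the jar's x.
- lid_top (a point): Centre of the lid's top face, 24 mm above its origin. The lid turns anticlockwise seen from above; about 0.3 N m starts it, so grip it with 15 N or more (a sprung seal ring, 25 N, presses it up against two lugs on the neck). It rises 2 mm while turning, is free after about 1.2 rad and then lifts straight off; past about 2.1 rad it meets the next lugs. Clockwise it is against its stop.
- mug: Black mug, bystander, 80 mm diameter, 95 mm high, origin under its centre.
- mouse: Grey computer mouse, bystander, 115 x 60 x 35 mm, origin under its centre.
- keyboard: Compact orange keyboard, bystander, 110 x 300 x 26 mm, origin under its centre.
- figure: Red fruit-shaped shelf figure on a black foot, bystander, 68 mm wide, 98 mm high, origin under its centre.
- scoop: Steel spoon with a wooden handle lying on the desk, about 180 mm long, bystander; origin near its middle, x along it.
- bottle: Blue drinking bottle with black cap, bystander, 60 mm diameter, 170 mm high, origin under its centre.
Things that resemble listed ones, but are neither listed nor needed, are in the scene too. What is meant by the lid is not blue, and is the larger of those in its own colour.

How it is judged (in metres and radians):
On the way, in this order (a step that is already met when the one before it is completed fails the run):
1. the vent lever is swung to its stop (value of joint vent above 0.72 rad), for 0.1 s.
2. the vent lever has sprung back (value of joint vent below 0.08 rad), for 0.2 s.
3. the lid is off the neck, held by the fingers (z of lid in the frame of jar_rim above 0.002 m and contact force between the fingers and lid above 1 N), for 0.2 s.
At the end, for the whole second after the job is handed in: The fingers hold the lid still and level (within 0.2 rad), touching nothing else, its lower edge 3 to 60 mm above the jar's rim and its centre within 25 mm of the mouth's; the jar stands upright on the floor of the dock's well and the vent lever is back at rest (below 0.08 rad) (z of lid in the frame of jar_rim between 0.003 and 0.06 m and horizontal distance between lid and jar_rim below 0.025 m and angle between lid's own z axis and vertical below 0.2 rad and contact force between the fingers and lid above 1 N and contact force between lid and jar below 0.1 N and linear speed of each of lid, jar below 0.03 m/s and z of jar in the frame of dock below 0.014 m and angle between jar's own z axis and vertical below 0.06 rad and value of joint vent below 0.08 rad); the arm keeps its last pose, push and grip.
It fails at once if the jar is pulled up by more than 15 mm or tipped in its well (z of jar in the frame of dock above 0.025 m or angle between jar's own z axis and vertical above 0.2 rad).
It fails at once if a bystander is moved by more than 30 mm (distance of any of mug, mouse, keyboard, figure, scoop, bottle from where it was at the start of the episode above 0.03 m).
It also fails if it takes over 59 s, if anything falls off the work surface, if the arm or the gripper's body presses on something with over 40 N, if the wrist force passes 120 N, or if a joint passes its speed limit or range.

### The arm

A 6-joint arm with a two-finger parallel gripper is mounted at the origin on the work surface. World frame = base frame: x ahead of the robot, y to its left, z up, the work surface at z = 0. Lengths are in mm, angles in degrees, forces in N, time in s.
With the tool pointing down it reaches from about 350 to 850 mm from the base axis. Payload 8.1 kg.
Tool frame: the origin (TCP) lies at the very end of the fingers, on their centre line; the grasp point (between the pads) lies r.tcp_to_grasp behind it (r.tcp_to_grasp is the distance from the TCP to the grasp point, in mm); z points along the fingers, y is the line along which they close (so a half turn about z gives the same grasp; the last joint's range is limited). The gripper opens to 85 mm and grips with 20 to 120 N. Pads are 22 mm wide; open, the fingers measure 114 mm over their backs; the gripper's body (76 mm by 85 mm) begins 54 mm behind the grasp point. The pads swing forward as they close: fully open they stand 13 mm farther back than shut.
Start: joints at [70.852, 7.471, 85.268, -0, 87.261, -4.893], TCP at [147.722, 581.535, 231.292] pointing down, gripper open.
Joint ranges: [-169.43, 169.43], [-51.17, 129.36], [1.28, 143.12], [-76.62, 256.62], [0, 156.53], [-152.29, 152.29]. Speed limits (degrees/s): [136.94, 136.94, 159.86, 180, 180, 180].

### API

Orientations are given as [roll, pitch, yaw] about the fixed x, y, z axes, in that order (R = Rz(yaw) Ry(pitch) Rx(roll)).
In Python, from bench import sense, viewer, order, r gives the robot as it stands.
- The arm moves only by the tool carry_out, never from a script. Its argument "increments" is one flat list of numbers, 7 for each row, row after row: the shift along the tool's x, y, z as a fraction of full scale, then the turn, a rotation vector about the tool's x, y, z as a fraction of full scale, then the opening, from -1 (shut) to 1 (fully open). A call has exactly 10 rows; each row is the pose to reach, as a shift and turn from the pose commanded when the call began, along the tool's axes at that moment, turning the shorter way round; what a row does not reach only later rows make up. Full scale, the value 1, is 400 mm for a shift and 2 pi rad for a turn. A row lasts 1/8 s, in which the tool goes at most 62.5 mm and 10.7 degrees, less where a joint would pass 70% of its speed; a pose out of reach is approached as far as the arm can. A call with a number of a shift or a turn outside -1 to 1 is refused whole. A call with a gripper value outside its range is refused whole. The fingers move at their own pace and stop on an object; "force" is the grip in N (left out, the last holds). Time passes only in rows, so rows that repeat a pose let the fingers close, or fill a call up. It gives the time, the measured TCP pose, the force, the opening and the grip force at its end, in the units of the state.
- sense(): the state, without advancing time (a new reading comes with each control period).
- viewer.snapshot(name): name is "side" or "top" or "wrist"; returns the picture (384x512x3 uint8, red, green, blue); there is no depth.
- viewer.get_calibration(name): a dict with "fx", "fy", "cx", "cy" (pixels), "R" (3x3) and "t" (3): a world point X has camera coordinates R X + t. Camera axes: x right, y down, z forward; pixel columns grow to the right and rows downward; lengths in mm; the calibration is good to about 2 mm. A picture is of the moment at which its call begins: read the wrist's pose just before it. get_calibration takes no time and is no camera call; for the wrist camera it gives the pose at the moment of the call.
- order.hand_in(): hands the job in; it is judged then, once.
The state is a dict: "time": time; "joint_pos": joint angles; "qd": joint speeds; "joint_efforts": joint torques, N m; "tool_pos": TCP position; "tcp_rot": TCP orientation; "ft_force": force on the tool from outside, world axes, zero at the start; "wrist_torque": the same for the moment, N m; "finger_gap": finger opening in mm; "grip_force": force on a finger pad.
Only numpy, scipy, OpenCV 4.12 (cv2) and the standard library are available. Lean on these libraries where they do the work, as an engineer would, in place of code of your own. Each camera call takes 0.05 s, during which the arm holds its last target. There are 200 camera calls.

## Working session

There is one attempt and no reset: what is moved stays moved. The work goes in short steps, Python scripts to look and compute and a tool call to move; the robot and the scene stay as the last step left them, time stands still between calls to the robot, and variables do not carry over. Pictures are saved under pics/ and viewed, at most 12 in all, crops included, and the job is handed in when it is done.

Besides the shell and the picture viewer there is one more tool, called as name(argument=value, ...) on one line, values as JSON. carry_out: Moves the arm, as the interface text tells. Its arguments: {"type":"object","properties":{"increments":{"type":"array"},"force":{"type":"number"}},"required":["increments"]}

```bash
mkdir -p pics; ls; python3 - <<'E'
from bench import sense, viewer, r
import cv2,numpy as np
s=sense();print(s,r.tcp_to_grasp)
for n in("side","top"):
    im=viewer.snapshot(n);cv2.imwrite(f"pics/{n}0.png",im[:,:,::-1]);c=viewer.get_calibration(n);print(n,c)
E
```

```text
pics
{'time': 0.0, 'joint_pos': array([ 7.08507423e+01,  7.51512922e+00,  8.53296297e+01,  2.25955210e-03,
        8.72614907e+01, -4.89351474e+00]), 'qd': array([-0.00065507, -0.06492429,  0.02358068,  0.01777953, -0.01574058,
       -0.08036363]), 'joint_efforts': array([ 8.88748418e-04, -5.69385874e+01, -5.00559533e+01, -3.52047191e-04,
        1.41741772e-02, -5.58827651e-06]), 'tool_pos': array([147.53815692, 581.01009968, 230.24085445]), 'tcp_rot': array([-1.79894330e+02, -1.13120688e-02,  1.65744137e+02]), 'ft_force': array([ 0.29288529, -0.47147044, -0.28439721]), 'wrist_torque': array([-0.0319376 ,  0.02271809, -0.07793437]), 'grip_force': 0.0, 'finger_gap': 85.12119224594979} 18.700000000000003
side {'fx': 350.63764163241615, 'fy': 350.63764163241615, 'cx': 250.61203860015644, 'cy': 190.0533835249398, 'R': array([[ 0.87111879, -0.49096843,  0.01010203],
       [-0.26973955, -0.49558292, -0.8256138 ],
       [ 0.41035671,  0.71648278, -0.56414519]]), 't': array([-503.04135391,  248.90396489,  920.07745241])}
top {'fx': 427.86332079794596, 'fy': 427.86332079794596, 'cx': 253.18803656368274, 'cy': 191.88135620811406, 'R': array([[-0.04674685, -0.99888991, -0.00580313],
       [-0.97776575,  0.04694562, -0.20437771],
       [ 0.20442327, -0.00387991, -0.9788749 ]]), 't': array([  37.08114363,  597.48186946, 1518.4740568 ])}
```

View pics/side0.png

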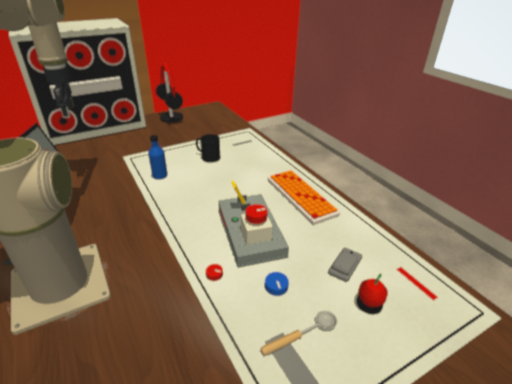

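View pics/top0.png

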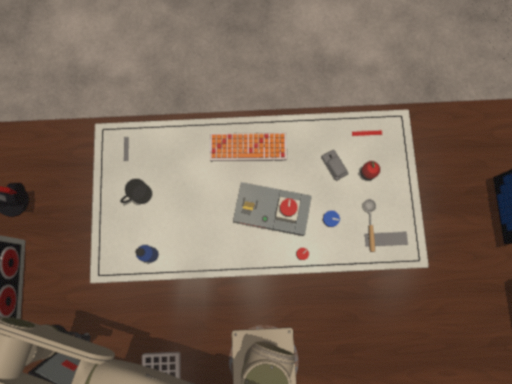

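The side view shows the dock at about (252,230), with the lid at (257,213) and the lever at (239,192). In the top view the dock is at (272,209), the lid at (288,208) and the lever at (248,206). The small red and blue caps are decoys.

```bash
cat > h.py <<'E'
from bench import sense, viewer, r
import cv2,numpy as np
def ray(c,uv,z):
    d=c["R"].T@np.array([(uv[0]-c["cx"])/c["fx"],(uv[1]-c["cy"])/c["fy"],1.]);o=-c["R"].T@c["t"]
    return o+d*(z-o[2])/d[2]
def proj(c,X):
    p=c["R"]@np.array(X,float)+c["t"];return np.array([c["fx"]*p[0]/p[2]+c["cx"],c["fy"]*p[1]/p[2]+c["cy"]])
def tri(c1,u1,c2,u2):
    A=[];b=[]
    for c,u in((c1,u1),(c2,u2)):
        P=np.c_[c["R"],c["t"]];x=((u[0]-c["cx"])/c["fx"],(u[1]-c["cy"])/c["fy"])
        for i in(0,1):
            w=P[i]-x[i]*P[2];A.append(w[:3]);b.append(-w[3])
    return np.linalg.lstsq(np.array(A),np.array(b),rcond=None)[0]
E
python3 - <<'E'
from h import *
c={n:viewer.get_calibration(n) for n in("side","top")}
im={n:cv2.imread(f"pics/{n}0.png") for n in c}
hsv={n:cv2.cvtColor(im[n],cv2.COLOR_BGR2HSV) for n in c}
h=hsv["top"];print("dockpix",h[215,250],h[195,285],"paper",h[240,200],"shadow",h[235,285])
roi=np.zeros(h.shape[:2],np.uint8);roi[175:240,225:318]=1
g=((h[...,2]<175)&(roi>0)).astype(np.uint8)
g=cv2.morphologyEx(g,cv2.MORPH_CLOSE,np.ones((9,9)))
k=max(cv2.findContours(g,0,2)[0],key=cv2.contourArea)
box=cv2.boxPoints(cv2.minAreaRect(k));P=np.array([ray(c["top"],b,45) for b in box])
print(box,P.round(1),P.mean(0))
for i in range(4):
    d=P[(i+1)%4]-P[i];print(np.linalg.norm(d),np.degrees(np.arctan2(d[1],d[0])))
red=(((h[...,0]<8)|(h[...,0]>172))&(h[...,1]>140)&(roi>0)).astype(np.uint8)
k=max(cv2.findContours(red,0,2)[0],key=cv2.contourArea);e=cv2.minEnclosingCircle(k);print(e,cv2.boundingRect(k))
print("lid",ray(c["top"],e[0],127))
for n,(a,b,x,y) in dict(side=(175,210,225,250),top=(195,216,240,260)).items():
    m=((abs(hsv[n][...,0].astype(int)-25)<7)&(hsv[n][...,1]>130));z=np.zeros_like(m);z[a:b,x:y]=m[a:b,x:y]
    ys,xs=np.where(z);print(n,"yellow",len(xs),xs.min(),xs.max(),ys.min(),ys.max(),xs.mean(),ys.mean())
cv2.imwrite("pics/crops.png",np.hstack([cv2.resize(im["top"][175:245,225:320],(380*1,280),interpolation=2),cv2.resize(im["side"][170:270,205:300],(266,280),interpolation=2)]))
E
```

```text
dockpix [ 23  24 129] [ 23  18 129] paper [ 20  36 196] shadow [ 23  31 203]
[[231.39609 223.1707 ]
 [239.43985 180.94093]
 [312.27353 194.81401]
 [304.22977 237.04378]] [[ 488.5   94.3   45. ]
 [ 646.5   58.3   45. ]
 [ 580.4 -210.7   45. ]
 [ 424.9 -169.6   45. ]] [535.05476632 -56.92013482  45.        ]
162.04107264175911 -12.82643452835729
276.9334956339271 -103.80762701672418
160.80933384570992 165.1961151780506
271.3654610493738 76.45255765447773
((288.1000061035156, 207.10000610351562), 8.174446105957031) (280, 199, 17, 17)
lid [ 524.56745763 -110.84346775  127.        ]
side yellow 84 232 244 181 203 238.26190476190476 192.85714285714286
top yellow 24 244 252 206 209 247.875 207.25
```

View pics/crops.png

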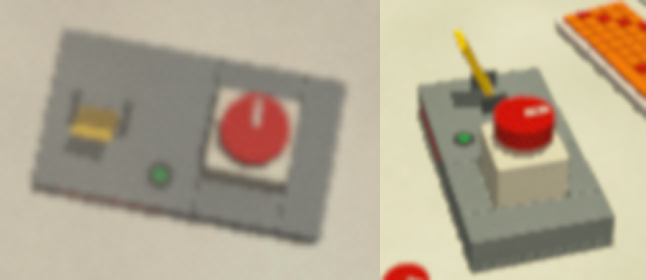

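The crop shows the lid on the jar with its stripe along roughly +x. The lever leans toward the robot at about (95,122) in the crop. Dock yaw is about -13.3° and its centre about (537,-57). I'll move toward a staging point behind the lever, with the fingers closed.

carry_out(increments=[-0.7, -0.66, 0, 0, 0, 0.247, -1, -0.7, -0.66, 0, 0, 0, 0.247, -1, -0.7, -0.66, 0, 0, 0, 0.247, -1, -0.7, -0.66, 0, 0, 0, 0.247, -1, -0.7, -0.66, 0, 0, 0, 0.247, -1, -0.7, -0.66, 0, 0, 0, 0.247, -1, -0.7, -0.66, 0, 0, 0, 0.247, -1, -0.7, -0.66, 0, 0, 0, 0.247, -1, -0.7, -0.66, 0, 0, 0, 0.247, -1, -0.7, -0.66, 0, 0, 0, 0.247, -1], force=40)

```text
time: 1.35
tool_pos: [353.9, 256.5, 231.0]
tcp_rot: [-180.0, 0.0, 76.8]
ft_force: [-0.4, -0.7, -0.2]
finger_gap: 0.2
grip_force: 0.0
```

```bash
cat >> h.py <<'E'
from scipy.spatial.transform import Rotation as Ro
def go(xyz,yaw):
    s=sense();R=Ro.from_euler("xyz",s["tcp_rot"],degrees=True);T=Ro.from_euler("xyz",[180,0,yaw],degrees=True)
    d=R.inv().apply(np.array(xyz)-s["tool_pos"]);w=(R.inv()*T).as_rotvec()
    print("t",s["time"],"pos",s["tool_pos"].round(1),"rot",s["tcp_rot"].round(2),"F",s["ft_force"].round(1),"gap",round(s["finger_gap"],1))
    print("shift",(d/400).round(4),"turn",(w/2/np.pi).round(4))
E
python3 -c "
from h import *
go([483.8,42.7,230],76.7)"
```

```text
t 1.35 pos [353.9 256.5 231. ] rot [-1.7997e+02  2.0000e-02  7.6840e+01] F [-0.4 -0.7 -0.2] gap 0.2
shift [-0.4466  0.4378  0.0024] turn [-0.0001  0.0001  0.0004]
```

carry_out(increments=[-0.446, 0.438, 0, 0, 0, 0, -1, -0.446, 0.438, 0, 0, 0, 0, -1, -0.446, 0.438, 0, 0, 0, 0, -1, -0.446, 0.438, 0, 0, 0, 0, -1, -0.446, 0.438, 0, 0, 0, 0, -1, -0.446, 0.438, 0, 0, 0, 0, -1, -0.446, 0.438, 0, 0, 0, 0, -1, -0.446, 0.438, 0, 0, 0, 0, -1, -0.446, 0.438, 0, 0, 0, 0, -1, -0.446, 0.438, 0, 0, 0, 0, -1])

```text
time: 2.6
tool_pos: [484.0, 43.5, 231.4]
tcp_rot: [180.0, -0.0, 76.9]
ft_force: [-0.5, -1.0, 0.1]
finger_gap: -0.1
grip_force: 0.0
```

```bash
python3 - <<'E'
from h import *
c=viewer.get_calibration("wrist");im=viewer.snapshot("wrist")
im=np.ascontiguousarray(im[:,:,::-1]);cv2.imwrite("pics/w1raw.png",im)
np.save("w1.npy",np.r_[c["R"].ravel(),c["t"],c["fx"],c["fy"],c["cx"],c["cy"]])
D=np.array([537.2,-57.3,0]);R=Ro.from_euler("z",-13.3,degrees=True)
for p in([-33,85,135],[0,85,57],[0,-55,127],[-75,-135,45],[75,-135,45],[75,135,45],[-75,135,45]):
    u=proj(c,D+R.apply(p));print(p,u.round(1))
    if abs(u).max()<2000: cv2.circle(im,tuple(int(v) for v in u.round()),3,(255,0,255),1)
cv2.imwrite("pics/w1.png",im);go([483.8,42.7,230],76.7)
E
```

```text
[-33, 85, 135] [304.8 201.5]
[0, 85, 57] [324.7 177.5]
[0, -55, 127] [329.7 334.2]
[-75, -135, 45] [253.3 337.9]
[75, -135, 45] [367.7 338.1]
[75, 135, 45] [398. 128.]
[-75, 135, 45] [253.5 127.7]
t 2.65 pos [484.   43.4 231.4] rot [179.99  -0.    76.86] F [0.4 0.4 0.1] gap 0.1
shift [-0.0017 -0.      0.0034] turn [ 0.     -0.      0.0004]
```

View pics/w1.png

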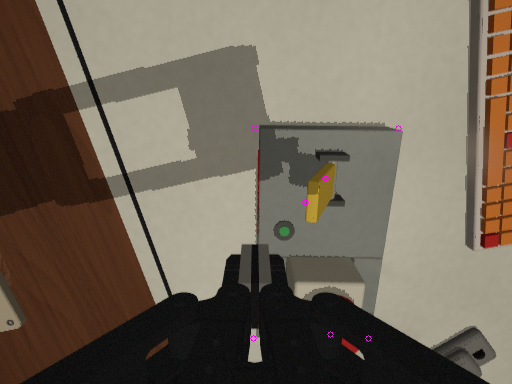

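The wrist view shows the dock corners at (260,127) and (402,130), and the paddle tip near (308,205). That matches my estimate to within about 5 mm, with the dock slightly farther in x. Next I'll descend and start the push.

carry_out(increments=[-0.0075, 0, 0.15, 0, 0, 0, -1, -0.0075, 0, 0.31, 0, 0, 0, -1, -0.0075, 0, 0.31, 0, 0, 0, -1, -0.0075, 0, 0.31, 0, 0, 0, -1, -0.0075, 0.03, 0.31, 0, 0, 0, -1, -0.0075, 0.06, 0.31, 0, 0, 0, -1, -0.0075, 0.09, 0.31, 0, 0, 0, -1, -0.0075, 0.12, 0.31, 0, 0, 0, -1, -0.0075, 0.14, 0.31, 0, 0, 0, -1, -0.0075, 0.15, 0.31, 0, 0, 0, -1])

```text
time: 3.9
tool_pos: [542.1, 26.3, 107.1]
tcp_rot: [-180.0, 0.0, 76.8]
ft_force: [-4.3, 1.3, 3.4]
finger_gap: 0.6
grip_force: 2.1
```

```bash
python3 - <<'E'
from h import *
for n in("top","side"):
    im=viewer.snapshot(n)[:,:,::-1];cv2.imwrite(f"pics/{n}2.png",im)
    if n=="side": a=cv2.resize(im[150:270,190:310],(480,480),interpolation=2)
    else: b=cv2.resize(im[160:250,215:335],(320,480),interpolation=2)
cv2.imwrite("pics/push1.png",a);go([483.8,42.7,107],76.7)
E
```

```text
t 4.0 pos [541.8  26.4 107. ] rot [-179.97    0.     76.82] F [-3.1  0.7  2.5] gap 0.0
shift [ 0.0065 -0.1505  0.0002] turn [-0.0001  0.      0.0003]
```

View pics/push1.png

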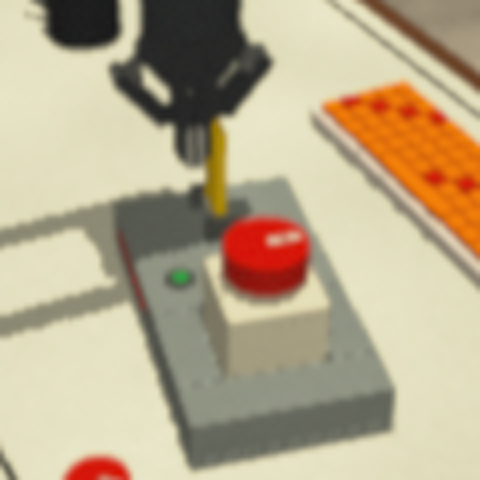

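The side crop shows the lever about half way over, pushed by the closed fingers at (200,150). I'll carry on to the stop in small steps.

carry_out(increments=[0, 0.01, 0, 0, 0, 0, -1, 0, 0.02, 0, 0, 0, 0, -1, 0, 0.03, 0, 0, 0, 0, -1, 0, 0.035, 0, 0, 0, 0, -1, 0, 0.04, 0, 0, 0, 0, -1, 0, 0.045, 0, 0, 0, 0, -1, 0, 0.05, 0, 0, 0, 0, -1, 0, 0.05, 0, 0, 0, 0, -1, 0, 0.05, 0, 0, 0, 0, -1, 0, 0.05, 0, 0, 0, 0, -1])

```text
time: 5.25
tool_pos: [559.6, 22.1, 106.0]
tcp_rot: [-179.8, 0.0, 76.8]
ft_force: [-7.3, 1.6, -0.5]
finger_gap: 0.1
grip_force: 3.2
```

```bash
python3 - <<'E'
from h import *
s=sense();d=s["tool_pos"]-np.array([537.2,-57.3,0]);print(Ro.from_euler("z",13.3,degrees=True).apply(d))
go([483.8,42.7,107],76.7)
E
```

```text
[  3.50734951  82.42458668 106.01280905]
t 5.25 pos [559.6  22.1 106. ] rot [-1.7979e+02  4.0000e-02  7.6840e+01] F [-7.3  1.6 -0.5] gap 0.1
shift [ 0.007  -0.1962 -0.0018] turn [-0.0006  0.0001  0.0004]
```

carry_out(increments=[0, 0.003, 0, 0, 0, 0, -1, 0, 0.006, 0, 0, 0, 0, -1, 0, 0.009, 0, 0, 0, 0, -1, 0, 0.012, 0, 0, 0, 0, -1, 0, 0.015, 0, 0, 0, 0, -1, 0, 0.018, 0, 0, 0, 0, -1, 0, 0.02, 0, 0, 0, 0, -1, 0, 0.02, 0, 0, 0, 0, -1, 0, 0.02, 0, 0, 0, 0, -1, 0, 0.02, 0, 0, 0, 0, -1])

```text
time: 6.5
tool_pos: [566.6, 20.5, 105.3]
tcp_rot: [-179.7, 0.0, 76.8]
ft_force: [-7.4, 2.0, -2.0]
finger_gap: -0.3
grip_force: 3.5
```

carry_out(increments=[0, 0.003, 0, 0, 0, 0, -1, 0, 0.006, 0, 0, 0, 0, -1, 0, 0.009, 0, 0, 0, 0, -1, 0, 0.012, 0, 0, 0, 0, -1, 0, 0.015, 0, 0, 0, 0, -1, 0, 0.018, 0, 0, 0, 0, -1, 0, 0.02, 0, 0, 0, 0, -1, 0, 0.02, 0, 0, 0, 0, -1, 0, 0.02, 0, 0, 0, 0, -1, 0, 0.02, 0, 0, 0, 0, -1])

```text
time: 7.75
tool_pos: [568.3, 20.1, 104.8]
tcp_rot: [-178.9, 0.1, 76.9]
ft_force: [-41.9, 7.0, 21.6]
finger_gap: 0.3
grip_force: 23.6
```

```bash
python3 - <<'E'
from h import *
im=viewer.snapshot("side")[:,:,::-1];cv2.imwrite("pics/push2.png",cv2.resize(im[150:250,190:290],(400,400),interpolation=2))
E
```

```text
(no output)
```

View pics/push2.png

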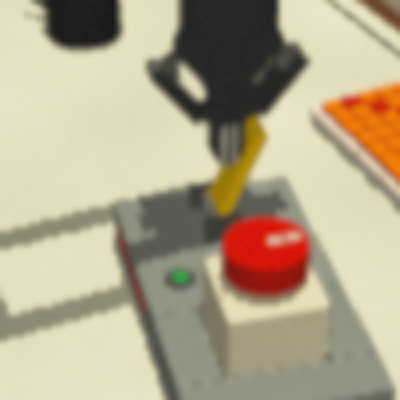

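The crop shows the lever leaning fully away at (240,165), and the force jumped to 42 N, so it is at its stop. Now I'll back off and rise.

carry_out(increments=[0, -0.03, 0, 0, 0, 0, -1, 0, -0.06, 0, 0, 0, 0, -1, 0, -0.1, 0, 0, 0, 0, -1, 0, -0.15, 0, 0, 0, 0, -1, 0, -0.2, 0, 0, 0, 0, -1, 0, -0.24, 0, 0, 0, 0, -1, 0, -0.24, -0.1, 0, 0, 0, -1, 0, -0.24, -0.25, 0, 0, 0, -1, 0, -0.24, -0.32, 0, 0, 0, -1, 0, -0.24, -0.32, 0, 0, 0, -1])

```text
time: 9.05
tool_pos: [485.6, 40.0, 238.8]
tcp_rot: [179.6, -0.1, 76.8]
ft_force: [0.7, -0.3, -0.5]
finger_gap: 0.2
grip_force: 0.0
```

```bash
python3 - <<'E'
from h import *
c=viewer.get_calibration("wrist");s=sense();R=Ro.from_euler("xyz",s["tcp_rot"],degrees=True)
cam=-c["R"].T@c["t"];print("cam in tool",R.inv().apply(cam-s["tool_pos"]),"axis in tool",R.inv().apply(c["R"][2]))
ct=viewer.get_calibration("top");cs=viewer.get_calibration("side")
P=[]
for n,b in(("top",(175,245,225,318)),("side",(190,240,235,285))):
    im=viewer.snapshot(n);h=cv2.cvtColor(im,cv2.COLOR_RGB2HSV)
    cv2.imwrite(f"pics/{n}3.png",im[:,:,::-1])
    m=((abs(h[...,0].astype(int)-25)<7)&(h[...,1]>130));m[:175]=0;m[212:]=0;m[:,:225]=0;m[:,262:]=0
    ys,xs=np.where(m);print(n,"yellow",len(xs),xs.min(),xs.max(),ys.min(),ys.max(),xs.mean(),ys.mean())
go([500,-105,230],20)
E
```

```text
cam in tool [  80.82195929    1.20029543 -142.14374713] axis in tool [-3.14099839e-01 -4.17692286e-04  9.49389865e-01]Traceback (most recent call last):
  File "<stdin>", line 10, in <module>
    return umr_minimum(a, axis, None, out, keepdims, initial, where)
ValueError: zero-size array to reduction operation minimum which has no identity
```

The lever was cleared at rest (the top view is now blocked by the arm). I'll move to a viewpoint beside the lid, opening the fingers and turning to the starting yaw.

```bash
python3 -c "
from h import *
go([462,-136,235],20)"
```

```text
t 9.1 pos [484.4  40.1 236.5] rot [ 1.798e+02 -3.000e-02  7.682e+01] F [ 0.1 -0.5 -0.1] gap 0.0
shift [-0.4413  0.0457  0.0035] turn [ 0.0005 -0.0004  0.1578]
```

carry_out(increments=[-0.44, 0.046, 0, 0, 0, 0.158, -1, -0.44, 0.046, 0, 0, 0, 0.158, 1, -0.44, 0.046, 0, 0, 0, 0.158, 1, -0.44, 0.046, 0, 0, 0, 0.158, 1, -0.44, 0.046, 0, 0, 0, 0.158, 1, -0.44, 0.046, 0, 0, 0, 0.158, 1, -0.44, 0.046, 0, 0, 0, 0.158, 1, -0.44, 0.046, 0, 0, 0, 0.158, 1, -0.44, 0.046, 0, 0, 0, 0.158, 1, -0.44, 0.046, 0, 0, 0, 0.158, 1])

```text
time: 10.35
tool_pos: [461.1, -135.3, 235.2]
tcp_rot: [180.0, 0.0, 20.0]
ft_force: [-0.1, 0.7, 0.7]
finger_gap: 85.4
grip_force: 0.0
```

```bash
python3 - <<'E'
from h import *
c=viewer.get_calibration("wrist");im=viewer.snapshot("wrist");go([462,-136,235],20)
h=cv2.cvtColor(im,cv2.COLOR_RGB2HSV)
m=(((h[...,0]<8)|(h[...,0]>172))&(h[...,1]>140)).astype(np.uint8)
im=np.ascontiguousarray(im[:,:,::-1])
for k in sorted(cv2.findContours(m,0,2)[0],key=cv2.contourArea)[-3:]:
    e=cv2.minEnclosingCircle(k);print(cv2.contourArea(k),e,cv2.boundingRect(k),ray(c,e[0],127).round(1))
u=proj(c,[526,-112,127]);print(u);cv2.circle(im,tuple(int(v) for v in u),4,(255,0,255),1)
cv2.imwrite("pics/w4.png",im)
s=viewer.snapshot("side");h=cv2.cvtColor(s,cv2.COLOR_RGB2HSV)
m=((abs(h[...,0].astype(int)-25)<7)&(h[...,1]>130));m[:175]=0;m[212:]=0;m[:,:225]=0;m[:,262:]=0
ys,xs=np.where(m);print("yellow",len(xs),xs.min() if len(xs) else 0,xs.mean(),ys.mean())
E
```

```text
t 10.4 pos [ 461.2 -135.4  235.3] rot [180.    -0.    19.97] F [-0.2  0.3  0.3] gap 85.3
shift [0.0014 0.0022 0.0007] turn [ 0.     -0.     -0.0001]
0.0 ((79.0, 243.0), 9.999999747378752e-05) (79, 243, 1, 1) [367.2  -3.1 127. ]
1031.0 ((250.30874633789062, 237.62022399902344), 18.813806533813477) (233, 219, 36, 38) [ 424.4 -145.2  127. ]
4947.0 ((257.33123779296875, 107.9641342163086), 40.89361572265625) (218, 68, 79, 81) [ 530.4 -113.1  127. ]
[254.07720726 112.95756773]
yellow 84 232 238.36904761904762 193.07142857142858
```

View pics/w4.png

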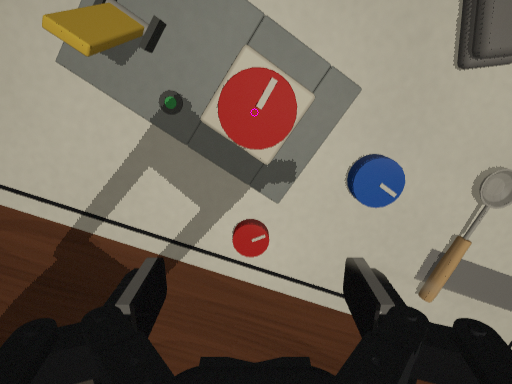

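The lever is back: its yellow pixels match the start image. The lid is at (257,108), which gives a centre of about (530,-113). I'll move to hover above it.

```bash
python3 -c "
from h import *
go([529.5,-112.8,160],20)"
```

```text
t 10.45 pos [ 461.2 -135.4  235.3] rot [ 1.7999e+02 -1.0000e-02  1.9960e+01] F [0.4 0.2 0.2] gap 85.6
shift [0.1798 0.0052 0.1884] turn [ 0.     -0.     -0.0001]
```

carry_out(increments=[0.09, 0.005, 0, 0, 0, 0, 1, 0.18, 0.005, 0, 0, 0, 0, 1, 0.18, 0.005, 0.06, 0, 0, 0, 1, 0.18, 0.005, 0.12, 0, 0, 0, 1, 0.18, 0.005, 0.188, 0, 0, 0, 1, 0.18, 0.005, 0.188, 0, 0, 0, 1, 0.18, 0.005, 0.188, 0, 0, 0, 1, 0.18, 0.005, 0.188, 0, 0, 0, 1, 0.18, 0.005, 0.188, 0, 0, 0, 1, 0.18, 0.005, 0.188, 0, 0, 0, 1])

```text
time: 11.7
tool_pos: [529.8, -112.8, 160.7]
tcp_rot: [180.0, -0.0, 19.9]
ft_force: [0.2, 1.0, 0.7]
finger_gap: 85.2
grip_force: 0.0
```

```bash
python3 - <<'E'
from h import *
c=viewer.get_calibration("wrist");im=viewer.snapshot("wrist");go([529.5,-112.8,98],20)
h=cv2.cvtColor(im,cv2.COLOR_RGB2HSV)
m=(((h[...,0]<8)|(h[...,0]>172))&(h[...,1]>140)).astype(np.uint8)
im=np.ascontiguousarray(im[:,:,::-1])
k=max(cv2.findContours(m,0,2)[0],key=cv2.contourArea);print(cv2.boundingRect(k))
t=np.linspace(0,2*np.pi,90)
for z in(127,103):
    for x,y in((529.5,-112.8),):
        for a in t: cv2.circle(im,tuple(int(v) for v in proj(c,[x+31*np.cos(a),y+31*np.sin(a),z])),0,(0,255,0) if z==127 else (255,255,0),-1)
for s in(-1,1):
    print("pad dir",proj(c,[529.5+s*42.5*np.sin(np.radians(20)),-112.8-s*42.5*np.cos(np.radians(20)),160+13]))
cv2.imwrite("pics/w5.png",im)
E
```

```text
t 11.75 pos [ 529.7 -112.8  160.5] rot [ 1.7998e+02 -3.0000e-02  1.9940e+01] F [-0.3 -0.6  0.1] gap 85.3
shift [-5.000e-04 -1.000e-04  1.562e-01] turn [ 0.0001 -0.0001 -0.0002]
(205, 179, 99, 100)
pad dir [164.76867061 275.57947881]
pad dir [341.62484376 275.26165873]
```

View pics/w5.png

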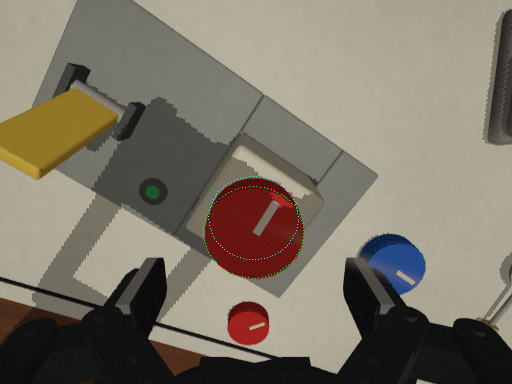

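The projected outline matches the lid at (254,229), and the fingers straddle it evenly. I'll descend and grip.

carry_out(increments=[0, 0, 0.05, 0, 0, 0, 1, 0, 0, 0.1, 0, 0, 0, 1, 0, 0, 0.14, 0, 0, 0, 1, 0, 0, 0.156, 0, 0, 0, 1, 0, 0, 0.156, 0, 0, 0, 1, 0, 0, 0.156, 0, 0, 0, 1, 0, 0, 0.156, 0, 0, 0, -1, 0, 0, 0.156, 0, 0, 0, -1, 0, 0, 0.156, 0, 0, 0, -1, 0, 0, 0.156, 0, 0, 0, -1], force=50)

```text
time: 13.0
tool_pos: [530.1, -112.6, 98.7]
tcp_rot: [180.0, -0.1, 20.0]
ft_force: [-2.0, 2.6, 6.5]
finger_gap: 60.7
grip_force: 53.4
```

```bash
python3 - <<'E'
from h import *
s=sense();print(s["grip_force"],s["wrist_torque"]);go([529.5,-112.8,98],20)
im=viewer.snapshot("side")[:,:,::-1];cv2.imwrite("pics/grip.png",cv2.resize(im[150:250,205:305],(400,400),interpolation=2))
E
```

```text
53.39131399523467 [ 0.24726084  0.19237607 -0.04870066]
t 13.0 pos [ 530.1 -112.6   98.7] rot [ 1.7997e+02 -7.0000e-02  1.9950e+01] F [-2.   2.6  6.5] gap 60.7
shift [-0.0016  0.      0.0018] turn [ 0.0001 -0.0002 -0.0001]
```

View pics/grip.png

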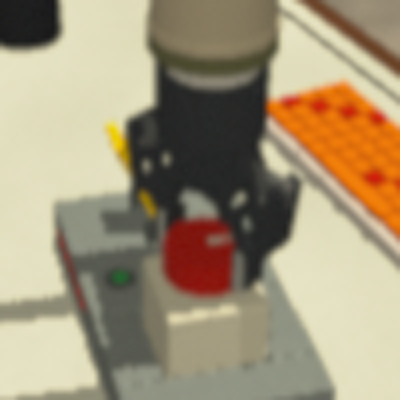

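The fingers hold the lid with an opening of 60.7 mm and 53 N. Now I'll turn it anticlockwise.

carry_out(increments=[0, 0, 0, 0, 0, -0.015, -1, 0, 0, 0, 0, 0, -0.03, -1, 0, 0, -0.001, 0, 0, -0.048, -1, 0, 0, -0.0015, 0, 0, -0.066, -1, 0, 0, -0.002, 0, 0, -0.084, -1, 0, 0, -0.003, 0, 0, -0.102, -1, 0, 0, -0.0035, 0, 0, -0.12, -1, 0, 0, -0.004, 0, 0, -0.138, -1, 0, 0, -0.0045, 0, 0, -0.156, -1, 0, 0, -0.005, 0, 0, -0.17, -1])

```text
time: 14.3
tool_pos: [529.8, -112.7, 100.4]
tcp_rot: [180.0, -0.0, 81.3]
ft_force: [-2.3, 1.6, 4.0]
finger_gap: 60.5
grip_force: 53.8
```

```bash
python3 - <<'E'
from h import *
s=sense();print(s["grip_force"],s["wrist_torque"],s["joint_pos"][5]);go([529.5,-112.8,98],20)
c=viewer.get_calibration("wrist");im=viewer.snapshot("wrist");cv2.imwrite("pics/w6.png",im[:,:,::-1])
E
```

```text
53.76653125975281 [ 0.25822662  0.19963071 -0.142419  ] -8.76559351773637
t 14.3 pos [ 529.8 -112.7  100.4] rot [ 1.7996e+02 -1.0000e-02  8.1320e+01] F [-2.3  1.6  4. ] gap 60.5
shift [-0.0004 -0.0007  0.006 ] turn [ 1.000e-04 -1.000e-04  1.703e-01]
```

View pics/w6.png

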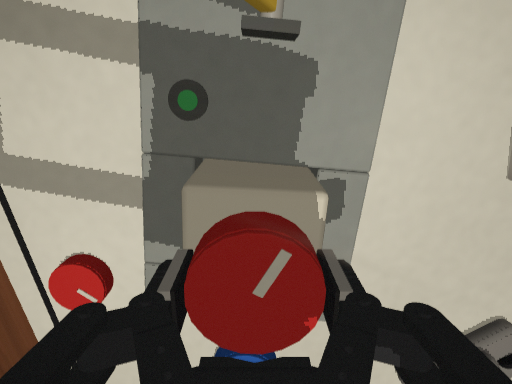

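The wrist view shows the stripe at (258,297)–(288,252), at the same angle to the tool as before, so the lid has turned about 61° with the gripper and the jar has not. I'll turn it 36° more, then lift gently.

carry_out(increments=[0, 0, 0, 0, 0, -0.018, -1, 0, 0, 0, 0, 0, -0.036, -1, 0, 0, 0, 0, 0, -0.054, -1, 0, 0, 0, 0, 0, -0.072, -1, 0, 0, 0, 0, 0, -0.09, -1, 0, 0, 0, 0, 0, -0.1, -1, 0, 0, 0, 0, 0, -0.1, -1, 0, 0, -0.006, 0, 0, -0.1, -1, 0, 0, -0.012, 0, 0, -0.1, -1, 0, 0, -0.018, 0, 0, -0.1, -1])

```text
time: 15.6
tool_pos: [529.1, -112.7, 106.6]
tcp_rot: [-180.0, -0.0, 117.1]
ft_force: [-2.0, 1.0, -2.4]
finger_gap: 60.9
grip_force: 54.4
```

```bash
python3 - <<'E'
from h import *
s=sense();print(s["grip_force"],s["wrist_torque"],s["joint_pos"][5]);go([529.7,-112.8,139],117.3)
E
```

```text
54.3925169063732 [0.1389484  0.20895965 0.05405286] -44.56513655756199
t 15.6 pos [ 529.1 -112.7  106.6] rot [-1.7996e+02 -3.0000e-02  1.1711e+02] F [-2.   1.  -2.4] gap 60.9
shift [-0.0008  0.0012 -0.0811] turn [-0.0001 -0.0001 -0.0005]
```

The force is low, so the lid is free. I'll lift it to about 25 mm above the rim.

carry_out(increments=[0, 0, -0.01, 0, 0, 0, -1, 0, 0, -0.02, 0, 0, 0, -1, 0, 0, -0.035, 0, 0, 0, -1, 0, 0, -0.05, 0, 0, 0, -1, 0, 0, -0.065, 0, 0, 0, -1, 0, 0, -0.08, 0, 0, 0, -1, 0, 0, -0.083, 0, 0, 0, -1, 0, 0, -0.083, 0, 0, 0, -1, 0, 0, -0.083, 0, 0, 0, -1, 0, 0, -0.083, 0, 0, 0, -1])

```text
time: 16.85
tool_pos: [529.3, -112.7, 139.8]
tcp_rot: [-180.0, -0.0, 117.1]
ft_force: [0.1, -0.1, -0.2]
finger_gap: 60.8
grip_force: 54.5
```

```bash
python3 - <<'E'
from h import *
go([529.7,-112.8,139],117.3)
a=viewer.snapshot("side")[150:250,205:305,::-1];b=viewer.snapshot("wrist")[:,:,::-1]
cv2.imwrite("pics/end.png",np.hstack([cv2.resize(a,(384,384),interpolation=2),b[:,96:]]))
E
```

```text
t 16.85 pos [ 529.3 -112.7  139.8] rot [-1.7998e+02 -2.0000e-02  1.1715e+02] F [ 0.1 -0.1 -0.2] gap 60.8
shift [-0.0007  0.0007  0.002 ] turn [-0.0001 -0.0001 -0.0004]
```

View pics/end.png

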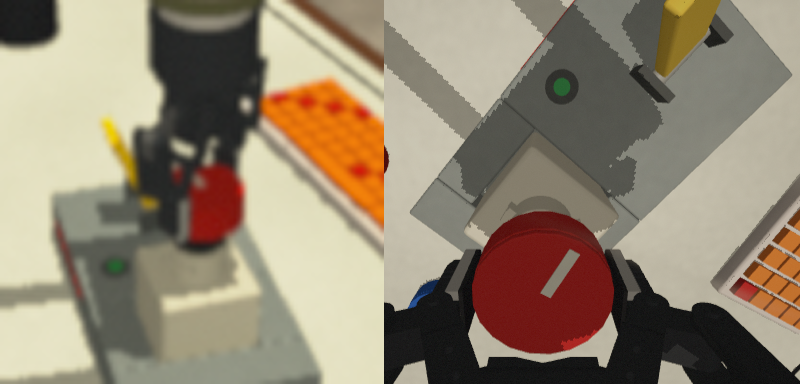

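The picture shows the lid held level at (543,290) above the neck, with the jar still seated in the well and the lever at rest. The wrist force is near zero, so the jar is not being carried. I'll hand in.

```bash
python3 -c "
from bench import order
print(order.hand_in())"
```

```text
the job is handed in; nothing more can be done
None
```

I pushed the vent lever to its stop and it sprang back. I then unscrewed the lid, and the arm is holding it level about 25 mm above the jar's mouth with the jar still in the dock. The job is handed in, but no verdict was returned.

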